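# Lay the notched scraper blade over the pin of its holder

### The arm

A 7-joint arm with a two-finger parallel gripper is mounted at the origin on a cart in front of the work surface, level with it; the furniture and walls round the work are solid. World frame = base frame: x ahead of the robot, y to its left, z up, the work surface at z = 0. Lengths are in m, angles in rad, forces in N, time in s.
With the tool pointing down it reaches from about 0.4 to 0.875 m from the base axis. Payload 19.3 kg.
Tool frame: the origin (TCP) lies at the very end of the fingers, on their centre line; the grasp point (between the pads) lies 19 mm behind it; z points along the fingers, y is the line along which they close (so a half turn about z gives the same grasp; the last joint's range is limited). The gripper opens to 85 mm and grips with 20 to 120 N. Pads are 22 mm wide; open, the fingers measure 114 mm over their backs; the gripper's body (76 mm by 85 mm) begins 54 mm behind the grasp point. The pads swing forward as they close: fully open they stand 13 mm farther back than shut.
Start: joints at [-1.188, 0.521, -0.036, 1.599, 0.021, 1.021, -0.113], TCP at [0.273, 0.562, 0.204] pointing down, gripper open.
Joint ranges: [-2.91, 2.91], [-0.3, 2.13], [-1.5, 1.42], [0.17, 2.43], [-1.26, 4.41], [0.16, 1.93], [-2.52, 2.52]. Speed limits (rad/s): [1.89, 1.89, 2.39, 2.39, 3.01, 3.01, 3.01].

### API

Orientations are given as [roll, pitch, yaw] about the fixed x, y, z axes, in that order (R = Rz(yaw) Ry(pitch) Rx(roll)).
In Python, from workcell import monitor, optics, job_done gives the robot as it stands.
- The arm moves only by the shell command python3 -m handwheel 'ROWS' [FORCE]. ROWS is JSON, a list of rows, each an object of numbers: "dx", "dy", "dz": the shift along the tool's x, y, z in cm; "wx", "wy", "wz": the turn, a rotation vector about the tool's x, y, z in rad; "claw": the opening in per cent of the stroke, from 0 (shut) to 100 (fully open). A call has 1 to 8 rows; each row shifts and turns the commanded pose from where the row before left it, along the tool's axes as they then stand; what a row does not reach is not made up. A row lasts 1/8 s, in which the tool goes at most 62.5 mm and 10.7 degrees, less where a joint would pass 70% of its speed; a pose out of reach is approached as far as the arm can. A call with a gripper value outside its range is refused whole. The fingers move at their own pace and stop on an object; FORCE is the grip in N (left out, the last holds). Time passes only in rows, so rows that do not move let the fingers close. It gives the time, the measured TCP pose, the force, the opening and the grip force at its end, in the units of the state.
- monitor.observe(): the state, without advancing time (a new reading comes with each control period).
- optics.grab_frame(name): name is "scene" or "top" or "wrist"; returns a dict with "frame" (400x640x3 uint8, blue, green, red), "fovy" (degrees; the focal length in pixels is half the picture's height over the tangent of half this angle, whatever the lens; pixels are square), "cx", "cy" (the principal point, pixels), "R" (3x3) and "t" (3): a world point X has camera coordinates R X + t. Camera axes: x right, y down, z forward; pixel columns grow to the right and rows downward; lengths in m; the calibration is good to about 2 mm. A picture is of the moment at which its call begins. There is no depth.
- job_done(): hands the job in; it is judged then, once.
Trained networks look in the newest picture that a camera, given by its name, has taken for a name from the list of things; names that differ only in an ending like _2 or _b are one class to them, and where a whole thing is asked for, a point or a joint stands for the part that bears it (a point fixed in the world has none). Each returns a list of dicts, best first, with "p" (0 to 1); they miss things now and then, are a little off and sometimes report something else, mostly with a low value. They report only what shows in the picture. A call takes as long as a camera call.
- optics.masks_of(name, camera): "region" (400x640 bool, what is visible of it) and "rect" ([left, top, width, height] in pixels, round what is visible of it).
The state is a dict: "clock": time; "qpos": joint angles; "qd": joint speeds; "joint_efforts": joint torques, N m; "position": TCP position; "tool_rot": TCP orientation; "force": force on the tool from outside, world axes, zero at the start; "moment": the same for the moment, N m; "grip_width": finger opening in m; "finger_force": force on a finger pad.
Only numpy, scipy, OpenCV 4.12 (cv2) and the standard library are available. Lean on these libraries where they do the work, as an engineer would, in place of code of your own. Each camera call takes 0.05 s, during which the arm holds its last target. There are 200 camera calls.

### The job

Lay the scraper blade that has a notch in its end into the blue blade holder, so that its notch sits over the brass locating pin and the blade lies flat on the bed between the side lips. Let go of it and leave the plain blade without a notch where it is.

Things in the scene. Friction and masses are not known exactly. Their poses are not given: they have to be found in the camera images.
- notched_blade_grip (a point): To fit: loose pale steel plate 130 x 66 x 6 mm, about 0.25 kg, with a black handle bar on top, 50 long, 14 wide, 14 high. Point: bar's centre, 31 mm above the blade's underside (bar top 38). x: along bar and blade to the notched end at +75 mm (at first away from the robot within 30 deg); cutting edge at -55; z up. Notch: slot 30 wide, on the centre line, from x = +40 to its mouth at +75.
- holder_pin (a point): Foot of the brass pin (8 mm diameter, 12 high) on the flat bed, 10 mm above the bench, of the blue fixed holder. x: to its rear wall (away from the robot within 20 deg), z up. Bed from x = -102 (open front) to the rear wall at +28 (8 high); side lips at y = -45 and +45 (5 high, 8 thick). Well laid: blade x along holder x, pin 57 mm ahead of the handle's centre, cutting edge 10 mm out in front.
- plain_blade_grip (a point): Bystander, to be left alone: a second blade of the same size with the same black handle, but its end is straight, without a notch. Point and axes as for the notched blade.

How it is judged:
By the outcome, as a careful person would: the job done as asked, in the order asked, and still so for the second after the job is handed in, with the robot touching nothing.
It also fails if it takes over 35 s, if anything falls off the work surface, if the arm or the gripper's body presses on something with over 40 N, if the wrist force passes 120 N, or if a joint passes its speed limit or range.

## Working session

There is one attempt and no reset: what is moved stays moved. The work goes in short steps, Python scripts to look and compute and a shell command to move; the robot and the scene stay as the last step left them, time stands still between calls to the robot, and variables do not carry over. Pictures are saved under pics/ and viewed, at most 10 in all, crops included, and the job is handed in when it is done.

```bash
mkdir -p pics; cat > h.py <<'E'
import numpy as np, cv2
from workcell import monitor, optics, job_done
def ray(f,u,v):
    fl=200/np.tan(np.radians(f["fovy"])/2)
    R=np.array(f["R"]);t=np.array(f["t"])
    d=R.T@np.array([(u-f["cx"])/fl,(v-f["cy"])/fl,1]);return -R.T@t,d
def atz(f,u,v,z):
    o,d=ray(f,u,v);return o+d*(z-o[2])/d[2]
def proj(f,X):
    fl=200/np.tan(np.radians(f["fovy"])/2)
    c=np.array(f["R"])@np.array(X)+np.array(f["t"]);return c[:2]/c[2]*fl+[f["cx"],f["cy"]]
E
python3 - <<'E'
from h import *
np.set_printoptions(precision=3,suppress=True)
s=monitor.observe();print(s["position"],s["tool_rot"],s["clock"])
for c in ("scene","top"):
    f=optics.grab_frame(c);cv2.imwrite(f"pics/{c}0.png",f["frame"])
    print(c,-np.array(f["R"]).T@f["t"],f["fovy"])
    for n in ("notched_blade_grip","plain_blade_grip","holder_pin"):
        for m in optics.masks_of(n,c)[:3]:
            r=m["region"];v,u=np.nonzero(r)
            print(n,round(m["p"],2),m["rect"],r.sum(),atz(f,u.mean(),v.mean(),.01))
E
```

```text
[0.273 0.562 0.203] [-3.14   0.     2.689] 0.0
scene [ 0.299 -0.484  0.721] 56.1124879287205
notched_blade_grip 0.59 [337.8, 251.5, 65.2, 51.3] 1534 [ 0.582 -0.197  0.01 ]
plain_blade_grip 0.63 [283.8, 206.4, 58.8, 28.3] 1210 [ 0.542 -0.008  0.01 ]
holder_pin 0.61 [242.3, 151.8, 60.8, 39.6] 1704 [0.522 0.182 0.01 ]
holder_pin 0.41 [337.6, 251.8, 66.7, 50.8] 1526 [ 0.58  -0.196  0.01 ]
top [0.471 0.003 0.922] 50.43202413380658
notched_blade_grip 0.95 [369.1, 167.5, 42.6, 65.3] 1660 [ 0.586 -0.189  0.01 ]
plain_blade_grip 0.71 [282.0, 188.2, 48.3, 66.9] 1763 [0.546 0.001 0.01 ]
holder_pin 0.62 [185.2, 198.9, 60.9, 70.6] 3413 [0.524 0.189 0.01 ]
```

```bash
python3 - <<'E'
import cv2
a=cv2.imread("pics/top0.png")[140:300,170:430]
b=cv2.imread("pics/scene0.png")
cv2.imwrite("pics/topc.png",cv2.resize(a,(780,480),interpolation=cv2.INTER_CUBIC))
E
```

```text
(no output)
```

View pics/topc.png

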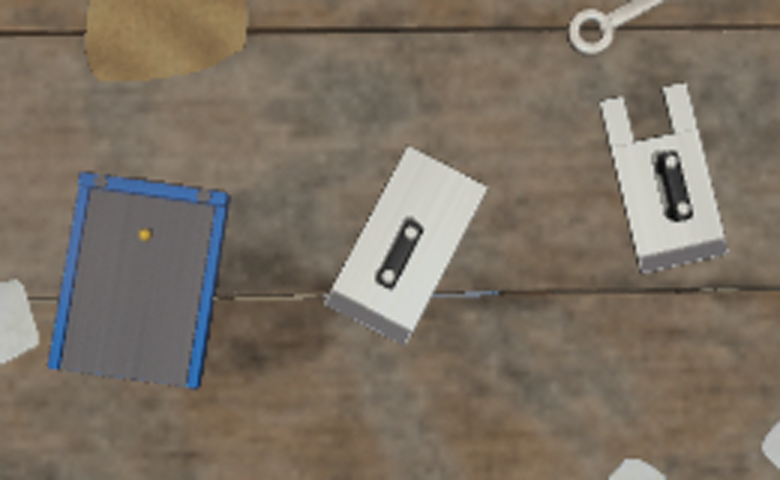

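View pics/scene0.png

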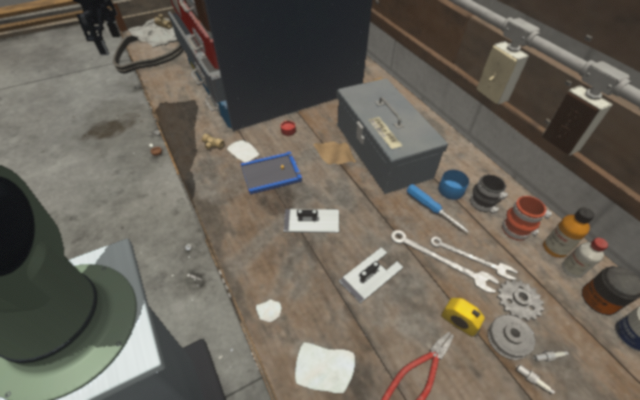

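The top view shows the notched blade on the right: handle at crop (677,185), prongs at (612,100) and (677,87). The plain blade is in the middle. The holder is on the left, with its pin at (145,234). The scene view confirms this, and shows a tall dark cabinet behind the holder.

```bash
python3 - <<'E'
from h import *
np.set_printoptions(precision=4,suppress=True)
f=optics.grab_frame("top")
P=lambda u,v,z:atz(f,170+u/3,140+v/3,z)
def yaw(a,b):d=b-a;return np.degrees(np.arctan2(d[1],d[0])),np.linalg.norm(d)
h1,h2=P(684,209,.038),P(671,160,.038)
print("handle",(h1+h2)/2,yaw(h1,h2))
e=P(684,261,.003);m=P(643,93,.006);print("blade",e,m,yaw(e,m),"grip",m+(e-m)*75/130)
e1,e2=P(603,101,.006),P(685,85,.006);print("edges",yaw(P(640,262,.006),e1),yaw(P(726,240,.006),e2),np.linalg.norm(e1-e2))
print("pin",P(145,234,.02))
l1,l2=P(53,368,.015),P(84,180,.015);r1,r2=P(195,386,.015),P(222,198,.015)
print("holder",yaw(l1,l2),yaw(r1,r2),yaw(r1,l1),yaw(r2,l2))
E
```

```text
handle [ 0.5824 -0.1922  0.038 ] (np.float64(12.655900703983711), np.float64(0.03576484434425572))
blade [ 0.5307 -0.2024  0.003 ] [ 0.6546 -0.1764  0.006 ] (np.float64(11.872227068067305), np.float64(0.1266139649769042)) grip [ 0.5831 -0.1914  0.0043]
edges (np.float64(10.982803136783602), np.float64(0.12086479498292564)) (np.float64(12.456190751000252), np.float64(0.1176867068026102)) 0.062096318049544914
pin [0.5548 0.1832 0.02  ]
holder (np.float64(-8.410159259363036), np.float64(0.13370680514371275)) (np.float64(-7.974396618441327), np.float64(0.13361887878760145)) (np.float64(81.7245490017815), np.float64(0.09972797973397625)) (np.float64(81.67265722522023), np.float64(0.09871157958882039))
```

View pics/top0.png

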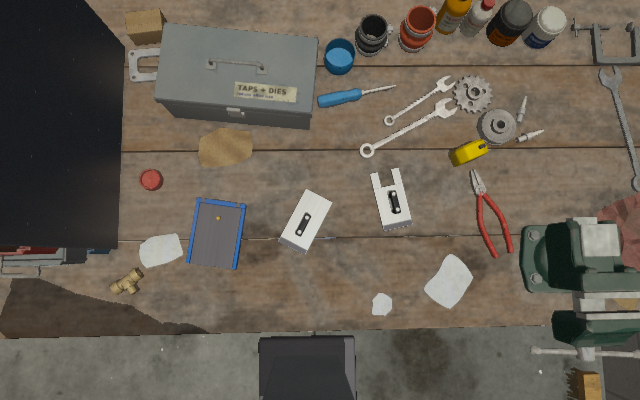

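```bash
python3 - <<'E'
from h import *
np.set_printoptions(precision=3,suppress=True)
f=optics.grab_frame("scene")
for p in [(232,124),(365,88),(222,112),(445,150),(388,187)]:print(p,atz(f,*p,0))
E
```

```text
(232, 124) [0.505 0.434 0.   ]
(365, 88) [0.964 0.408 0.   ]
(222, 112) [0.497 0.504 0.   ]
(445, 150) [0.999 0.044 0.   ]
(388, 187) [0.773 0.003 0.   ]
```

```bash
python3 -m handwheel '[{"dx":-3.8,"dy":-3.4,"claw":100},{"dx":-3.8,"dy":-3.4},{"dx":-3.8,"dy":-3.4},{"dx":-3.8,"dy":-3.4},{"dx":-3.8,"dy":-3.4},{"dx":-3.8,"dy":-3.4},{"dx":-3.8,"dy":-3.4},{"dx":-3.8,"dy":-3.4}]' 80
```

```text
schema error: expected keys dx, dy, dz, wx, wy, wz, claw
```

```bash
python3 -m handwheel '[{"dx":-3.8,"dy":-3.4},{"dx":-3.8,"dy":-3.4},{"dx":-3.8,"dy":-3.4},{"dx":-3.8,"dy":-3.4},{"dx":-3.8,"dy":-3.4},{"dx":-3.8,"dy":-3.4},{"dx":-3.8,"dy":-3.4},{"dx":-3.8,"dy":-3.4}]'; python3 -m handwheel '[{"wz":-0.166},{"wz":-0.166},{"wz":-0.166},{"wz":-0.166},{"wz":0}]'
```

```text
schema error: expected keys dx, dy, dz, wx, wy, wz, claw
schema error: expected keys dx, dy, dz, wx, wy, wz, claw
```

All seven keys are needed in every row.

```bash
python3 -m handwheel '[{"dx":-3.8,"dy":-3.4,"dz":0,"wx":0,"wy":0,"wz":0,"claw":100},{"dx":-3.8,"dy":-3.4,"dz":0,"wx":0,"wy":0,"wz":0,"claw":100},{"dx":-3.8,"dy":-3.4,"dz":0,"wx":0,"wy":0,"wz":0,"claw":100},{"dx":-3.8,"dy":-3.4,"dz":0,"wx":0,"wy":0,"wz":0,"claw":100},{"dx":-3.8,"dy":-3.4,"dz":0,"wx":0,"wy":0,"wz":0,"claw":100},{"dx":-3.8,"dy":-3.4,"dz":0,"wx":0,"wy":0,"wz":0,"claw":100},{"dx":-3.8,"dy":-3.4,"dz":0,"wx":0,"wy":0,"wz":0,"claw":100},{"dx":-3.8,"dy":-3.4,"dz":0,"wx":0,"wy":0,"wz":0,"claw":100}]' 80
```

```text
clock: 1.5
position: [0.4284, 0.1829, 0.204]
tool_rot: [3.141, 0.0, 2.689]
force: [1.0, 0.4, -0.9]
grip_width: 0.0856
finger_force: 0.0
```

```bash
python3 -m handwheel '[{"dx":-3.8,"dy":-3.4,"dz":0,"wx":0,"wy":0,"wz":0,"claw":100},{"dx":-3.8,"dy":-3.4,"dz":0,"wx":0,"wy":0,"wz":0,"claw":100},{"dx":-3.8,"dy":-3.4,"dz":0,"wx":0,"wy":0,"wz":0,"claw":100},{"dx":-3.8,"dy":-3.4,"dz":0,"wx":0,"wy":0,"wz":0,"claw":100},{"dx":-3.8,"dy":-3.4,"dz":0,"wx":0,"wy":0,"wz":0,"claw":100},{"dx":-3.8,"dy":-3.4,"dz":0,"wx":0,"wy":0,"wz":0,"claw":100},{"dx":-3.8,"dy":-3.4,"dz":0,"wx":0,"wy":0,"wz":0,"claw":100},{"dx":-3.8,"dy":-3.4,"dz":0,"wx":0,"wy":0,"wz":0,"claw":100}]'
python3 -m handwheel '[{"dx":0,"dy":0,"dz":1.5,"wx":0,"wy":0,"wz":-0.166,"claw":100},{"dx":0,"dy":0,"dz":1.5,"wx":0,"wy":0,"wz":-0.166,"claw":100},{"dx":0,"dy":0,"dz":1.5,"wx":0,"wy":0,"wz":-0.166,"claw":100},{"dx":0,"dy":0,"dz":1.5,"wx":0,"wy":0,"wz":-0.166,"claw":100},{"dx":0,"dy":0,"dz":0,"wx":0,"wy":0,"wz":0,"claw":100},{"dx":0,"dy":0,"dz":0,"wx":0,"wy":0,"wz":0,"claw":100}]'
python3 - <<'E'
from h import *
print(monitor.observe()["qpos"])
f=optics.grab_frame("wrist");cv2.imwrite("pics/w1.png",f["frame"])
E
```

```text
clock: 2.5
position: [0.5827, -0.1947, 0.2038]
tool_rot: [3.141, 0.0, 2.689]
force: [0.7, 0.7, -0.2]
grip_width: 0.0852
finger_force: 0.0
clock: 3.25
position: [0.5824, -0.1934, 0.1443]
tool_rot: [-3.141, 0.001, -2.935]
force: [0.8, 0.2, 0.4]
grip_width: 0.0857
finger_force: 0.0
[ 0.20134683  0.56938872  0.03318358  1.69036883 -0.02310237  0.8815774
  2.02179248]
```

View pics/w1.png

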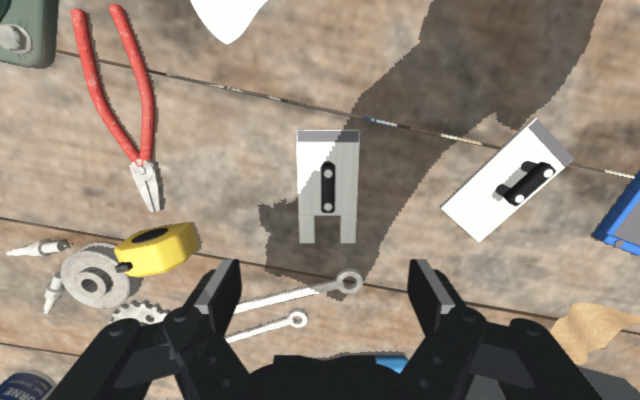

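The wrist view shows the notched blade below, almost parallel to the tool axis. Its handle screws are at (328,173) and (328,207), the cutting edge at y=131 (297–359) and the prong ends at y=243.

```bash
python3 - <<'E'
from h import *
np.set_printoptions(precision=4,suppress=True)
f=optics.grab_frame("wrist")
Y=lambda a,b:np.degrees(np.arctan2(*(b-a)[1::-1]))
a,b=atz(f,328,173,.038),atz(f,328,207,.038)
print((a+b)/2,Y(a,b),np.linalg.norm(a-b))
e=atz(f,328,140,.006);m=atz(f,328,243,.006);print(e,m,Y(e,m),m+(e-m)*75/130, np.linalg.norm(e-m))
print(Y(atz(f,297,142,.006),atz(f,299,243,.006)),Y(atz(f,359,142,.006),atz(f,357,243,.006)))
r=optics.masks_of("notched_blade_grip","wrist")
print([(m["p"],m["rect"]) for m in r])
s=monitor.observe();p=np.array(s["position"]);yw=s["tool_rot"][2]
d=(a+b)/2-p;print(p,np.degrees(yw)+180,d@[np.cos(yw),np.sin(yw),0],d@[np.sin(yw),-np.cos(yw),0])
E
```

```text
[ 0.5827 -0.1895  0.038 ] 12.112265844284787 0.03508815971666903
[ 0.5388 -0.1985  0.006 ] [ 0.6555 -0.1735  0.006 ] 12.112265844284797 [ 0.5882 -0.1879  0.006 ] 0.11937481657403602
11.271494614243531 12.953019816572702
[(0.82, [299.8, 127.8, 58.3, 115.0])]
[ 0.5825 -0.1931  0.1443] 11.99730396113739 -0.000989218885039789 0.0034570808078489457
```

```bash
python3 -m handwheel '[{"dx":0,"dy":0.3,"dz":3.0,"wx":0,"wy":0,"wz":0,"claw":100},{"dx":0,"dy":0,"dz":4.0,"wx":0,"wy":0,"wz":0,"claw":100},{"dx":0,"dy":0,"dz":3.7,"wx":0,"wy":0,"wz":0,"claw":70},{"dx":0,"dy":0,"dz":1.5,"wx":0,"wy":0,"wz":0,"claw":60},{"dx":0,"dy":0,"dz":0.9,"wx":0,"wy":0,"wz":0,"claw":60},{"dx":0,"dy":0,"dz":0,"wx":0,"wy":0,"wz":0,"claw":50}]' 80
python3 -m handwheel '[{"dx":0,"dy":0,"dz":0,"wx":0,"wy":0,"wz":0,"claw":0},{"dx":0,"dy":0,"dz":0,"wx":0,"wy":0,"wz":0,"claw":0},{"dx":0,"dy":0,"dz":0,"wx":0,"wy":0,"wz":0,"claw":0},{"dx":0,"dy":0,"dz":0,"wx":0,"wy":0,"wz":0,"claw":0},{"dx":0,"dy":0,"dz":0,"wx":0,"wy":0,"wz":0,"claw":0},{"dx":0,"dy":0,"dz":0,"wx":0,"wy":0,"wz":0,"claw":0}]'
```

```text
clock: 4.15
position: [0.5818, -0.1903, 0.0132]
tool_rot: [-3.141, 0.0, -2.931]
force: [-0.5, 0.3, 0.4]
grip_width: 0.0429
finger_force: 0.0
clock: 4.9
position: [0.5815, -0.1902, 0.0127]
tool_rot: [3.142, -0.0, -2.93]
force: [0.2, -0.5, 0.9]
grip_width: 0.0001
finger_force: 0.0
```

```bash
python3 - <<'E'
from h import *
a=optics.grab_frame("wrist")["frame"];b=optics.grab_frame("top")["frame"][140:300,310:470]
print(monitor.observe()["grip_width"])
cv2.imwrite("pics/w2.png",np.hstack([cv2.resize(a,(480,300)),cv2.resize(b,(300,300))]))
E
```

```text
6.356444882475868e-05
```

View pics/w2.png

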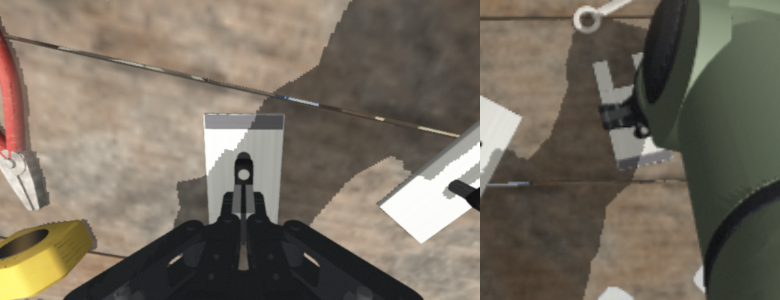

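```bash
python3 - <<'E'
from h import *
s=monitor.observe();print(s["grip_width"],s["finger_force"],s["force"],s["joint_efforts"])
a=optics.grab_frame("wrist")["frame"][180:380,220:430];b=optics.grab_frame("scene")["frame"][220:320,320:420]
R=lambda x:cv2.resize(x,(400,400),interpolation=cv2.INTER_CUBIC)
cv2.imwrite("pics/w3.png",np.hstack([R(a),R(b)]))
E
```

```text
6.356444882475868e-05 0.0 [-0.80085357 -0.13700123  0.31808051] [ 3.89931374e-03 -1.01469197e+02  4.34535965e+00 -2.55527133e+01
  1.27901390e-02  2.44916329e-03 -1.37386228e-04]
```

View pics/w3.png

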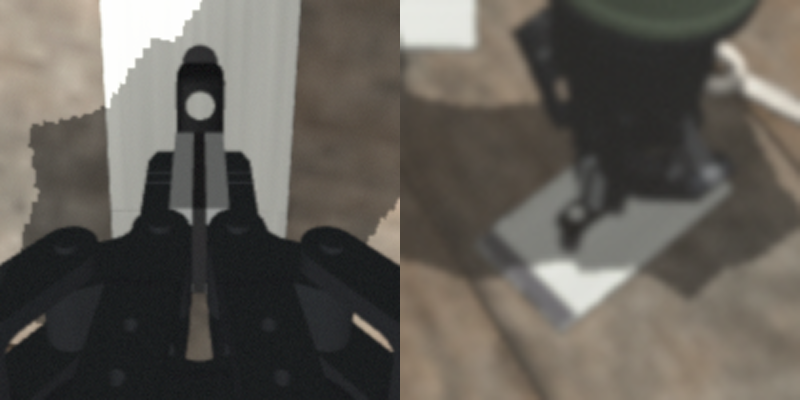

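```bash
python3 - <<'E'
from h import *
np.set_printoptions(precision=4,suppress=True)
f=optics.grab_frame("wrist");s=monitor.observe();p=np.array(s["position"])
print("cam",-np.array(f["R"]).T@f["t"],"p",p)
for h in (0,.019,.04,.06):
    q=proj(f,p+[0,0,h]);print(h,q,"crop",(q-[220,180])*np.array([400/210,2]))
# screw nearest: crop (200,105)
u,v=220+200*210/400,180+105/2
for z in (.038,.03,.02):print(z,atz(f,u,v,z))
# blade width at crop y=20: x 100..298
for x in (100,298):print(atz(f,220+x*.525,180+10,.006))
E
```

```text
cam [ 0.4985 -0.2084  0.1835] p [ 0.5815 -0.1902  0.0127]
0 [324.522  237.9788] crop [199.0895 115.9576]
0.019 [324.5969 252.6289] crop [199.2322 145.2577]
0.04 [324.7004 272.8621] crop [199.4293 185.7242]
0.06 [324.8278 297.764 ] crop [199.672 235.528]
0.038 [ 0.566  -0.1934  0.038 ]
0.03 [ 0.5697 -0.1925  0.03  ]
0.02 [ 0.5743 -0.1915  0.02  ]
[ 0.5588 -0.2287  0.006 ]
[ 0.5451 -0.1645  0.006 ]
```

```bash
python3 - <<'E'
from h import *
np.set_printoptions(precision=4,suppress=True)
f=optics.grab_frame("wrist");s=monitor.observe();p=np.array(s["position"])
X=np.array([np.cos(np.radians(12)),np.sin(np.radians(12)),0]);Y=np.array([-X[1],X[0],0])
C=lambda q:(proj(f,q)-[220,180])*np.array([400/210,2])
for h in (0,.01,.02,.03,.04,.05):print("pad near edge h",h,C(p-.011*X+[0,0,h]), "px/mm",(C(p-.011*X+[0,0,h]+.001*Y)-C(p-.011*X+[0,0,h]))[0])
g=np.array([.5822,-.1895,0])
for x in (-.025,-.0175,-.011,.0,.025):print("bar top",x,C(g+x*X+[0,0,.038]),C(g+x*X+[0,.007,.038])[0],"bot",C(g+x*X+[0,0,.024]))
E
```

```text
pad near edge h 0 [199.1693  84.3819] px/mm 3.0173989394479577
pad near edge h 0.01 [199.2465  97.6808] px/mm 3.179218134447666
pad near edge h 0.02 [199.3325 112.4868] px/mm 3.3593771792942846
pad near edge h 0.03 [199.4288 129.0717] px/mm 3.5611812004275407
pad near edge h 0.04 [199.5374 147.7766] px/mm 3.788780261551153
pad near edge h 0.05 [199.6608 169.0356] px/mm 4.04745780249425
bar top -0.025 [201.5048  76.8023] 225.78128050118764 bot [201.2121  58.1655]
bar top -0.0175 [201.432  102.3108] 225.3360597367586 bot [201.149   81.9896]
bar top -0.011 [201.3706 123.7913] 224.9611105844018 bot [201.0957 102.0958]
bar top 0.0 [201.2703 158.8825] 224.34851795168998 bot [201.0084 135.0292]
bar top 0.025 [201.058  233.2151] 223.0506174369255 bot [200.8226 205.1508]
```

The fingers shut completely on nothing. In the w3 crop the closed pads end at row 133, where they hide the bar. That puts the tips at about z = 44 mm, some 30 mm above the reported TCP. The blade hasn't moved. I'll reopen and go down in small steps, watching the force.

```bash
python3 -m handwheel '[{"dx":0,"dy":0,"dz":0,"wx":0,"wy":0,"wz":0,"claw":50},{"dx":0,"dy":0,"dz":0,"wx":0,"wy":0,"wz":0,"claw":50},{"dx":0,"dy":0,"dz":0,"wx":0,"wy":0,"wz":0,"claw":50},{"dx":0,"dy":0,"dz":0.3,"wx":0,"wy":0,"wz":0,"claw":50},{"dx":0,"dy":0,"dz":0.3,"wx":0,"wy":0,"wz":0,"claw":50},{"dx":0,"dy":0,"dz":0,"wx":0,"wy":0,"wz":0,"claw":50}]'
python3 - <<'E'
from h import *
np.set_printoptions(precision=4,suppress=True)
f=optics.grab_frame("wrist");s=monitor.observe();p=np.array(s["position"])
cv2.imwrite("pics/w4.png",cv2.resize(f["frame"][180:380,180:460],(784,560)))
X=np.array([np.cos(np.radians(12)),np.sin(np.radians(12)),0]);Y=np.array([-X[1],X[0],0])
for h in (0,.01,.02,.03,.04,.05):print(h,*[(proj(f,p-.011*X+k*Y*s["grip_width"]/2+[0,0,h])-[180,180])*2.8 for k in (-1,1)])
E
```

```text
clock: 5.95
position: [0.5813, -0.1902, 0.0063]
tool_rot: [3.141, -0.001, -2.93]
force: [0.8, 0.1, 0.9]
grip_width: 0.043
finger_force: 0.0
0 [308.7323 118.8079] [500.1672 118.8771]
0.01 [303.7004 137.4589] [505.4109 137.5251]
0.02 [298.0977 158.2261] [511.2494 158.2881]
0.03 [291.821  181.4914] [517.7899 181.5477]
0.04 [284.7409 207.7343] [525.1671 207.7829]
0.05 [276.6928 237.5656] [533.5525 237.6038]
```

View pics/w4.png

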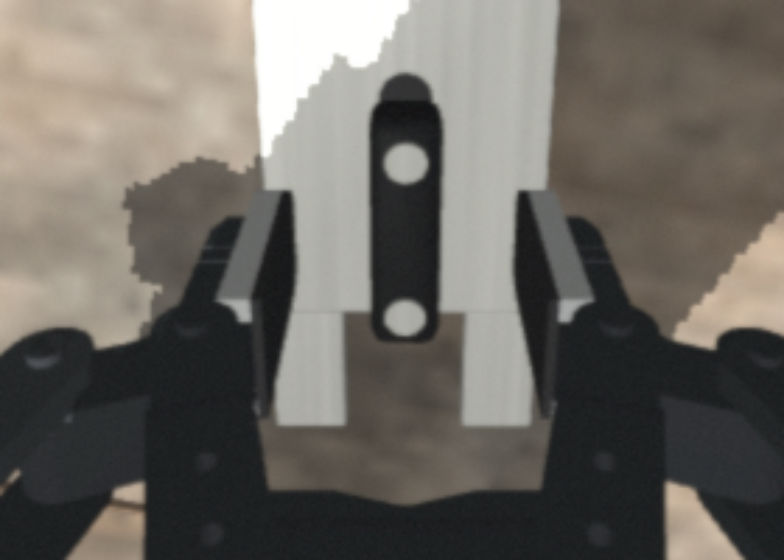

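The view shows the pads on either side of the bar, centred on it, with tips at row 192. That puts the tips about 30–34 mm above the reported TCP, so I need to go about 25 mm lower.

```bash
python3 -m handwheel '[{"dx":0,"dy":0,"dz":0.7,"wx":0,"wy":0,"wz":0,"claw":50},{"dx":0,"dy":0,"dz":0.6,"wx":0,"wy":0,"wz":0,"claw":50},{"dx":0,"dy":0,"dz":0.4,"wx":0,"wy":0,"wz":0,"claw":50},{"dx":0,"dy":0,"dz":0,"wx":0,"wy":0,"wz":0,"claw":50}]'
python3 -m handwheel '[{"dx":0,"dy":0,"dz":0.3,"wx":0,"wy":0,"wz":0,"claw":50},{"dx":0,"dy":0,"dz":0.3,"wx":0,"wy":0,"wz":0,"claw":50},{"dx":0,"dy":0,"dz":0,"wx":0,"wy":0,"wz":0,"claw":50}]'
```

```text
clock: 6.5
position: [0.5813, -0.1902, -0.0107]
tool_rot: [3.141, -0.001, -2.93]
force: [-0.0, 0.2, -0.1]
grip_width: 0.0431
finger_force: 0.0
clock: 6.88
position: [0.5814, -0.1902, -0.0165]
tool_rot: [3.141, -0.0, -2.93]
force: [-0.2, -0.5, -0.4]
grip_width: 0.0428
finger_force: 0.0
```

```bash
python3 -m handwheel '[{"dx":0,"dy":0,"dz":0.1,"wx":0,"wy":0,"wz":0,"claw":0},{"dx":0,"dy":0,"dz":0,"wx":0,"wy":0,"wz":0,"claw":0},{"dx":0,"dy":0,"dz":0,"wx":0,"wy":0,"wz":0,"claw":0},{"dx":0,"dy":0,"dz":0,"wx":0,"wy":0,"wz":0,"claw":0},{"dx":0,"dy":0,"dz":0,"wx":0,"wy":0,"wz":0,"claw":0}]' 80
```

```text
clock: 7.5
position: [0.5816, -0.1903, -0.0171]
tool_rot: [-3.142, 0.0, -2.93]
force: [-1.2, 0.6, 4.2]
grip_width: 0.0126
finger_force: 78.7
```

```bash
python3 -m handwheel '[{"dx":0,"dy":0,"dz":-1,"wx":0,"wy":0,"wz":0,"claw":0},{"dx":0,"dy":0,"dz":-3,"wx":0,"wy":0,"wz":0,"claw":0},{"dx":0,"dy":0,"dz":-4,"wx":0,"wy":0,"wz":0,"claw":0},{"dx":0,"dy":0,"dz":-2,"wx":0,"wy":0,"wz":0,"claw":0},{"dx":0,"dy":0,"dz":0,"wx":0,"wy":0,"wz":0,"claw":0}]'
python3 -m handwheel '[{"dx":0,"dy":3,"dz":0,"wx":0,"wy":0,"wz":0,"claw":0},{"dx":0,"dy":5,"dz":0,"wx":0,"wy":0,"wz":0,"claw":0},{"dx":0,"dy":6,"dz":0,"wx":0,"wy":0,"wz":0,"claw":0},{"dx":0,"dy":6,"dz":0,"wx":0,"wy":0,"wz":0,"claw":0},{"dx":0,"dy":6,"dz":0,"wx":0,"wy":0,"wz":0,"claw":0},{"dx":0,"dy":6,"dz":0,"wx":0,"wy":0,"wz":0,"claw":0},{"dx":0,"dy":4.5,"dz":0,"wx":0,"wy":0,"wz":0,"claw":0},{"dx":0.1,"dy":2.5,"dz":0,"wx":0,"wy":0,"wz":0,"claw":0}]'
python3 -m handwheel '[{"dx":0,"dy":0,"dz":1,"wx":0,"wy":0,"wz":0.09,"claw":0},{"dx":0,"dy":0,"dz":2,"wx":0,"wy":0,"wz":0.1,"claw":0},{"dx":0,"dy":0,"dz":1,"wx":0,"wy":0,"wz":0.1,"claw":0},{"dx":0,"dy":0,"dz":0,"wx":0,"wy":0,"wz":0.065,"claw":0},{"dx":0,"dy":0,"dz":0,"wx":0,"wy":0,"wz":0,"claw":0},{"dx":0,"dy":0,"dz":0,"wx":0,"wy":0,"wz":0,"claw":0}]'
python3 - <<'E'
from h import *
a=optics.grab_frame("wrist")["frame"];b=optics.grab_frame("top")["frame"][140:300,140:320]
cv2.imwrite("pics/w5.png",np.vstack([a[50:380],np.hstack([cv2.resize(b,(280,250)),cv2.resize(optics.grab_frame("scene")["frame"][100:240,200:400],(360,250))])]))
E
```

```text
clock: 8.12
position: [0.5823, -0.1905, 0.0843]
tool_rot: [-3.14, 0.002, -2.931]
force: [-0.3, 0.7, -2.4]
grip_width: 0.0124
finger_force: 78.3
clock: 9.12
position: [0.4974, 0.1934, 0.0817]
tool_rot: [3.141, -0.001, -2.928]
force: [1.2, 0.0, -1.2]
grip_width: 0.0126
finger_force: 78.3
clock: 9.88
position: [0.4986, 0.1908, 0.0424]
tool_rot: [-3.141, -0.0, 2.999]
force: [0.5, -0.2, -2.4]
grip_width: 0.013
finger_force: 78.3
```

View pics/w5.png

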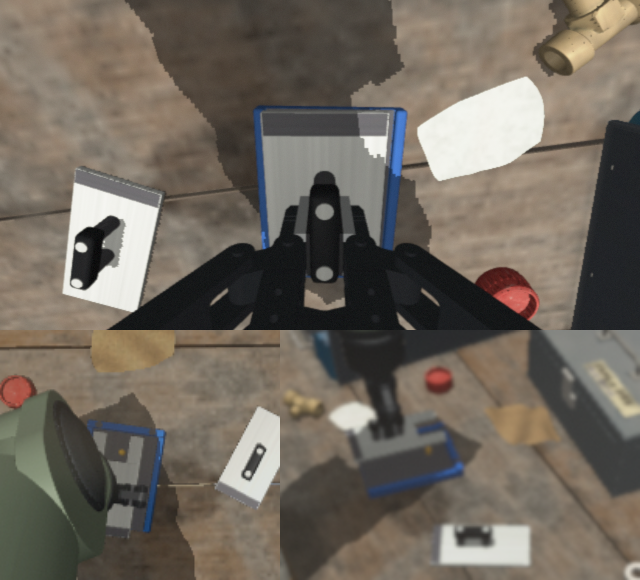

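The blade is held above the holder. In the wrist view its bevel line runs from (261,163) to (389,163), the screws are at (324,261) and (324,323), and the lips' front corners are at (256,157) and (406,159). The top view shows the pin inside the slot.

```bash
python3 - <<'E'
from h import *
np.set_printoptions(precision=4,suppress=True)
f=optics.grab_frame("wrist");p=np.array(monitor.observe()["position"])
zb=p[2]+.0171
Yw=lambda a,b:np.degrees(np.arctan2(*(b-a)[1::-1]))
a,b=atz(f,324,261,zb+.038),atz(f,324,323,zb+.038)
print("bar",(a+b)/2,Yw(a,b),np.linalg.norm(a-b))
e1,e2=atz(f,262,163,zb),atz(f,387,163,zb);e=(e1+e2)/2
print("edge",e1,e2,np.linalg.norm(e1-e2),Yw(e1,e2)-90)
yw=np.radians(-8.2);X=np.array([np.cos(yw),np.sin(yw),0]);Y=np.array([-X[1],X[0],0])
h1,h2=atz(f,256,157,.015),atz(f,406,159,.015)
print("holder front",h1,h2,np.linalg.norm(h1-h2),Yw(h1,h2)-90,"pin est",(h1+h2)/2+.102*X)
# lip side lines
print("lipyaw L",Yw(h1,atz(f,264,295,.015)),"R",Yw(h2,atz(f,393,260,.015)))
pin=np.array([.5548,.1832,.02])
print("edge rel pin (want -112,0)",(e-pin)@X,(e-pin)@Y,"bar rel pin(want -57,0)",((a+b)/2-pin)@X,((a+b)/2-pin)@Y, "tcp",(p-pin)@X,(p-pin)@Y)
t=optics.grab_frame("top");print("pin top again",atz(t,218.4,218.1,.022))
# colour-based pin fix
F=t["frame"].astype(int);hsv=cv2.cvtColor(t["frame"],cv2.COLOR_BGR2HSV)
m=(hsv[...,1]>110)&(hsv[...,0]>12)&(hsv[...,0]<32);v,u=np.nonzero(m[205:230,205:232]);print(len(u),u.mean()+205,v.mean()+205,atz(t,u.mean()+205,v.mean()+205,.022))
E
```

```text
bar [0.5001 0.1902 0.0978] -8.255796816174291 0.034412024785764835
edge [0.4421 0.1654 0.0598] [0.4517 0.2309 0.0598] 0.0662309222191591 -8.263399509428112
holder front [0.4455 0.1514 0.015 ] [0.4615 0.2523 0.015 ] 0.10210899904900876 -9.03214626957083 pin est [0.5545 0.1873 0.015 ]
lipyaw L -9.29970824822629 R -10.325793229492744
edge rel pin (want -112,0) -0.10893272146387237 -0.0005686615482050405 bar rel pin(want -57,0) -0.0551759281459589 -0.0009284031974424501 tcp -0.056484136559865256 -0.0004646598921777192
pin top again [0.5544 0.1827 0.022 ]
13 217.84615384615384 217.76923076923077 [0.5551 0.1838 0.022 ]
```

The fit is within about 2 mm, against roughly 10 mm of clearance. Lowering now.

```bash
python3 -m handwheel '[{"dx":0.15,"dy":0.15,"dz":1.0,"wx":0,"wy":0,"wz":0.01,"claw":0},{"dx":0,"dy":0,"dz":1.5,"wx":0,"wy":0,"wz":0,"claw":0},{"dx":0,"dy":0,"dz":1.3,"wx":0,"wy":0,"wz":0,"claw":0},{"dx":0,"dy":0,"dz":0.6,"wx":0,"wy":0,"wz":0,"claw":0},{"dx":0,"dy":0,"dz":0.3,"wx":0,"wy":0,"wz":0,"claw":0},{"dx":0,"dy":0,"dz":0,"wx":0,"wy":0,"wz":0,"claw":0},{"dx":0,"dy":0,"dz":0,"wx":0,"wy":0,"wz":0,"claw":0}]'
python3 -m handwheel '[{"dx":0,"dy":0,"dz":0.15,"wx":0,"wy":0,"wz":0,"claw":0},{"dx":0,"dy":0,"dz":0.1,"wx":0,"wy":0,"wz":0,"claw":0},{"dx":0,"dy":0,"dz":0,"wx":0,"wy":0,"wz":0,"claw":0},{"dx":0,"dy":0,"dz":0,"wx":0,"wy":0,"wz":0,"claw":0}]'
```

```text
clock: 11.0
position: [0.4978, 0.1927, -0.004]
tool_rot: [3.141, 0.0, 2.988]
force: [0.5, 0.3, -2.2]
grip_width: 0.0126
finger_force: 78.3
clock: 11.5
position: [0.4975, 0.1926, -0.0068]
tool_rot: [-3.142, -0.0, 2.988]
force: [-0.0, -0.9, -3.2]
grip_width: 0.0128
finger_force: 78.3
```

```bash
python3 -m handwheel '[{"dx":0,"dy":0,"dz":0.08,"wx":0,"wy":0,"wz":0,"claw":0},{"dx":0,"dy":0,"dz":0.05,"wx":0,"wy":0,"wz":0,"claw":0},{"dx":0,"dy":0,"dz":0,"wx":0,"wy":0,"wz":0,"claw":0}]'
```

```text
clock: 11.88
position: [0.4976, 0.1926, -0.0072]
tool_rot: [3.141, 0.0, 2.988]
force: [-5.6, -1.8, 21.6]
grip_width: 0.0126
finger_force: 81.7
```

```bash
python3 -m handwheel '[{"dx":0,"dy":0,"dz":-0.06,"wx":0,"wy":0,"wz":0,"claw":0},{"dx":0,"dy":0,"dz":0,"wx":0,"wy":0,"wz":0,"claw":40},{"dx":0,"dy":0,"dz":0,"wx":0,"wy":0,"wz":0,"claw":40},{"dx":0,"dy":0,"dz":0,"wx":0,"wy":0,"wz":0,"claw":40},{"dx":0,"dy":0,"dz":0,"wx":0,"wy":0,"wz":0,"claw":40}]'
python3 -m handwheel '[{"dx":0,"dy":0,"dz":-1,"wx":0,"wy":0,"wz":0,"claw":40},{"dx":0,"dy":0,"dz":-3,"wx":0,"wy":0,"wz":0,"claw":40},{"dx":0,"dy":0,"dz":-5,"wx":0,"wy":0,"wz":0,"claw":40},{"dx":0,"dy":0,"dz":-5,"wx":0,"wy":0,"wz":0,"claw":40},{"dx":0,"dy":0,"dz":-4,"wx":0,"wy":0,"wz":0,"claw":40},{"dx":0,"dy":0,"dz":0,"wx":0,"wy":0,"wz":0,"claw":40},{"dx":0,"dy":0,"dz":0,"wx":0,"wy":0,"wz":0,"claw":40}]'
python3 - <<'E'
from h import *
a=optics.grab_frame("wrist")["frame"];b=optics.grab_frame("scene")["frame"][130:230,220:380]
cv2.imwrite("pics/w6.png",np.vstack([a[:350,:],cv2.resize(b,(384,240))[:, :].copy() if 0 else cv2.copyMakeBorder(cv2.resize(b,(384,240)),0,0,0,256,0)]))
E
```

```text
clock: 12.5
position: [0.4976, 0.1926, -0.0075]
tool_rot: [-3.142, 0.0, 2.988]
force: [0.1, -1.1, 1.1]
grip_width: 0.0344
finger_force: 0.0
clock: 13.38
position: [0.4972, 0.1925, 0.1724]
tool_rot: [-3.142, -0.0, 2.988]
force: [-0.3, -0.8, -1.1]
grip_width: 0.0339
finger_force: 0.0
```

View pics/w6.png

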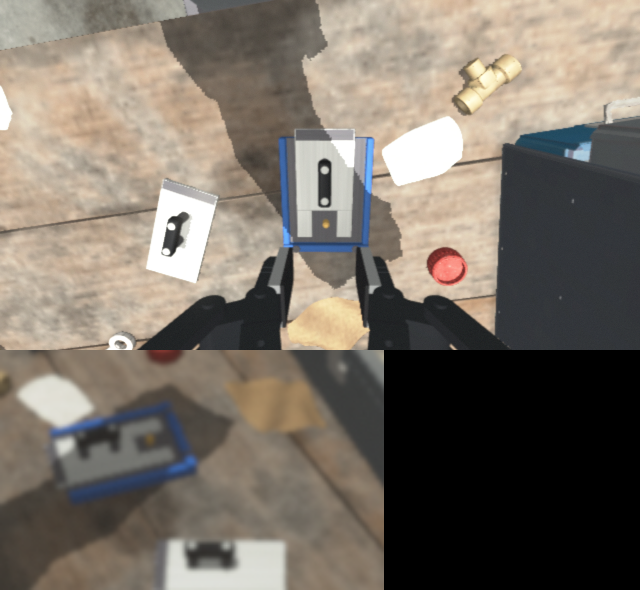

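The blade lies flat between the lips with the pin at (325,224), centred in its notch. The cutting edge sticks out a little in front, the plain blade hasn't moved, and the gripper is clear.

```bash
python3 -c "
from workcell import job_done
print(job_done())"
```

```text
the job is handed in; nothing more can be done
None
```

The notched blade is lying flat in the blue holder with its notch over the brass pin; it has been released, the plain blade was not touched, and the job was handed in at about 13.5 s of the 35 s allowed.

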